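# Lock the rotor shaft

## Task

Lock the rotor shaft on the bench: push the finger post round until the slot across the disc lines up with the sliding bar, then push the bar by its tab right through the slot until it is fully home in the keeper on the far side. Only push with the fingers: do not lift anything, and leave everything else on the bench where it is.

Things in the scene. Friction and masses are not known exactly. Their poses are not given: they have to be found in the camera images.
- lock_base: Fixed shaft lock, bare metal on a low grey base. Origin: on the disc's vertical shaft axis, at bench level. Its +x is the way the bar is pushed, z up; the bar lies along y = 0. Base plate 50 mm wide, 12 mm high, from x = -185 to 80 mm, with a round boss of 94 mm diameter under the disc.
- guide (a point): Centre of the top of the straight guide in which the bar slides: 130 mm long (base x = -170 to -40 mm), 27 mm wide, top 39 mm above the bench, with a 9 mm wide slit along it in which the bar's tab runs.
- keeper (a point): Middle of the back wall that stops the bar's nose, in the U-shaped keeper on the far side of the disc: base x = 62 mm, y = 0, 28 mm above the bench. The keeper is 33 mm wide and reaches from x = 42 to 70 mm, top at 36 mm.
- disc (a joint): Turn of the disc (72 mm diameter, top at 40 mm), rad, counter-clockwise from above. Its slot, 16 mm wide right across the diameter, is in line with the bar at 0 and equally at pi (3.14): either will do. Stops at -0.25 and 3.39. At angle q the post stands in direction q - pi/2 from the base's +x, so it swings past the keeper side. Friction: 1 to 2 N at the post; it stays where left.
- post (a point): Centre of the top of the black upright finger post on the disc's crank: 12 mm diameter, standing 52 mm from the shaft axis, from height 45 mm (top of the 16 mm wide crank) to 75 mm above the bench.
- lock_bar: Steel locking bar, captive in the guide, 112 mm long, 11 wide, 12 high, about 150 g, sliding freely 22 mm above the bench. Origin: underside of its nose (end nearest the disc, narrowed to 5 mm); +x is the way it is pushed. Nose starts 46 to 60 mm before the shaft axis; home is 62 mm past it, at the keeper's back wall. The disc blocks it unless the slot is in line within about 0.2 rad.
- tab (a point): Top centre of the bar's push tab, an upright plate 6 mm thick along the push, 24 mm wide, from height 42 to 76 mm above the bench, 106 mm behind the bar's nose.
- rubber_bung: Rubber bung, 35 mm across, 28 mm high, standing by the lock; leave alone. Origin: centre of its underside.
- blue_cap: Screw cap, 34 mm across, 14 mm high, lying by the lock; leave alone. Origin: centre of its underside.
- petri_dish_1: Closed petri dish, 90 mm across, 15 mm high, beyond the keeper; leave alone. Origin: centre of its underside.
- marker_1: Felt marker, 129 mm long along its y, 11 mm thick, lying by the lock; leave alone. Origin: middle of its underside.
- tape_1: Roll of tape lying flat, 104 mm across, 25 mm high; leave alone. Origin: centre of its underside.
- micropipette_1: Micropipette lying down, 238 mm long along its x, 30 mm high; leave alone. Origin: middle of its underside.
- lab_timer: Timer standing up, 26 x 66 mm, 60 mm high; leave alone. Origin: centre of its underside.
Not all that is in view belongs to the job. There is more than one size of the lock_bar; the job needs the middle-sized.

How it is judged:
By the outcome, as a careful person would: the job done as asked, in the order asked, and still so for the second after the job is handed in, with the robot touching nothing.
It also fails if it takes over 64 s, if anything falls off the work surface, if the arm or the gripper's body presses on something with over 40 N, if the wrist force passes 120 N, or if a joint passes its speed limit or range.

## Robot

A 7-joint arm with a two-finger parallel gripper is mounted at the origin on a cart in front of the work surface, level with it; the furniture and walls round the work are solid. World frame = base frame: x ahead of the robot, y to its left, z up, the work surface at z = 0. Lengths are in m, angles in rad, forces in N, time in s.
With the tool pointing down it reaches from about 0.425 to 0.925 m from the base axis. Payload 6.8 kg.
Tool frame: the origin (TCP) lies at the very end of the fingers, on their centre line; the grasp point (between the pads) lies bot.grip_point_offset behind it (bot.grip_point_offset is the distance from the TCP to the grasp point, in m); z points along the fingers, y is the line along which they close (so a half turn about z gives the same grasp; the last joint's range is limited). The gripper opens to 85 mm and grips with 20 to 120 N. Pads are 22 mm wide; open, the fingers measure 114 mm over their backs; the gripper's body (76 mm by 85 mm) begins 54 mm behind the grasp point. The pads swing forward as they close: fully open they stand 13 mm farther back than shut.
Start: joints at [-1.251, 0.477, 0.022, 1.555, -0.011, 1.109, -0.083], TCP at [0.28, 0.614, 0.231] pointing down, gripper open.
Joint ranges: [-2.96, 2.96], [-0.34, 2.1], [-1.41, 1.46], [0.24, 2.44], [-1.37, 4.51], [0.17, 1.92], [-2.96, 2.96]. Speed limits (rad/s): [2.39, 2.39, 3.14, 3.14, 3.14, 3.14, 3.14].

## Interface

Orientations are given as a unit quaternion [w, x, y, z].
In Python, from station import bot, imaging gives the robot as it stands. The module is installed in compiled form; this text tells all that it offers.
- The arm moves only by the tool carry_out, never from a script. Its argument "targets" is one flat list of numbers, 5 for each row, row after row: the closure in counts, from 0 (fully open) to 255 (shut), then the shift along the world's x, y, z in mm, then the turn about the world's z in degrees. A call has 1 to 20 rows; each row shifts and turns the commanded pose from where the row before left it; what a row does not reach is not made up. A row lasts 1/10 s, in which the tool goes at most 50 mm and 8.59 degrees, less where a joint would pass 70% of its speed; a pose out of reach is approached as far as the arm can. A call is refused whole if a number of a shift passes 50 or a number of a turn 8.59, either way. A call with a gripper value outside its range is refused whole. The fingers move at their own pace and stop on an object; "newtons" is the grip in N (left out, the last holds). Time passes only in rows, so rows that do not move let the fingers close. It gives the time, the measured TCP pose, the force, the opening and the grip force at its end, in the units of the state.
- bot.get_obs(): the state, without advancing time (a new reading comes with each control period).
- imaging.read_camera(name): name is "side" or "top" or "wrist"; returns a dict with "frame" (480x640x3 uint8, red, green, blue), "fov_y" (degrees; the focal length in pixels is half the picture's height over the tangent of half this angle, whatever the lens; pixels are square), "cx", "cy" (the principal point, pixels), "k1" (the pictures are not rectified: a ray, as slopes to the right and down, at radius r is drawn at 1 + k1 r^2 times it, then the intrinsics apply), "pose" (4x4, takes a point from camera to world coordinates); the wrist camera has in their place "tool_from_camera" (4x4, takes a point from camera to tool coordinates, whose origin is the TCP and whose axes are the flange's). Camera axes: x right, y up, looking along -z (the intrinsics and any distortion apply to the point x, -y, -z); pixel columns grow to the right and rows downward; lengths in m; the calibration is good to about 2 mm. A picture is of the moment at which its call begins: read the wrist's pose just before it. There is no depth.
- bot.hand_in(): hands the job in; it is judged then, once.
The state is a dict: "t": time; "q": joint angles; "joint_vel": joint speeds; "joint_torque": joint torques, N m; "eef_pos": TCP position; "tool_rot": TCP orientation; "contact_force": force on the tool from outside, world axes, zero at the start; "torque": the same for the moment, N m; "gripper_width": opening from 0.0 (shut) to 1.0 (fully open); "grasp_force": force on a finger pad.
Only numpy, scipy, OpenCV 4.12 (cv2) and the standard library are available. Lean on these libraries where they do the work, as an engineer would, in place of code of your own. Each camera call takes 0.05 s, during which the arm holds its last target. There are 200 camera calls.

## Working session

There is one attempt and no reset: what is moved stays moved. The work goes in short steps, Python scripts to look and compute and a tool call to move; the robot and the scene stay as the last step left them, time stands still between calls to the robot, and variables do not carry over. Pictures are saved under pics/ and viewed, at most 10 in all, crops included, and the job is handed in when it is done.

Besides the shell and the picture viewer there is one more tool, called after "Request:" as name(argument=value, ...), one argument or row to a line, values as JSON. carry_out: Moves the arm, as the interface text tells. Its arguments: {"type":"object","properties":{"targets":{"type":"array","items":{"type":"number"}},"newtons":{"type":"number"}},"required":["targets"]}

```bash
mkdir -p pics; cat > h.py <<'E'
from station import bot, imaging
import numpy as np, cv2
from scipy.spatial.transform import Rotation as R
def cam(n):
    o=bot.get_obs(); c=imaging.read_camera(n)
    if n=="wrist":
        T=np.eye(4); q=o["tool_rot"]; T[:3,:3]=R.from_quat([q[1],q[2],q[3],q[0]]).as_matrix(); T[:3,3]=o["eef_pos"]
        c["pose"]=T@np.array(c["tool_from_camera"])
    c["pose"]=np.array(c["pose"]); return c
def K(c):
    f=240/np.tan(np.radians(c["fov_y"])/2); return np.array([[f,0,c["cx"]],[0,f,c["cy"]],[0,0,1.]])
def ray(c,uv):
    p=cv2.undistortPoints(np.array([[uv]],float),K(c),np.array([c["k1"],0,0,0.]))[0,0] if 0 else und(c,uv)
    d=c["pose"][:3,:3]@np.array([p[0],-p[1],-1]); return c["pose"][:3,3],d
def und(c,uv):
    k=K(c); d=np.array([(uv[0]-k[0,2])/k[0,0],(uv[1]-k[1,2])/k[1,1]]); p=d.copy()
    for _ in range(30): p=d/(1+c["k1"]*(p@p))
    return p
def onz(c,uv,z):
    o,d=ray(c,uv); return (o+d*(z-o[2])/d[2])
def proj(c,P):
    p=np.linalg.inv(c["pose"])@np.append(P,1); s=np.array([p[0],-p[1]])/-p[2]; s=s*(1+c["k1"]*(s@s)); k=K(c)
    return k[0,0]*s[0]+k[0,2],k[1,1]*s[1]+k[1,2]
def save(c,n,box=None,s=1):
    f=c["frame"][:,:,::-1]
    if box: f=f[box[1]:box[3],box[0]:box[2]]
    cv2.imwrite("pics/"+n,cv2.resize(f,None,fx=s,fy=s,interpolation=cv2.INTER_CUBIC))
E
python3 - <<'E'
from h import *
for n in("top","side"):
    c=cam(n); save(c,n+"0.png"); print(n,c["pose"].round(3).tolist(),c["fov_y"],c["k1"],c["cx"],c["cy"])
o=bot.get_obs();print(o["t"],o["tool_rot"],o["eef_pos"],bot.grip_point_offset)
E
```

```text
top [[0.021, 0.99, -0.141, 0.354], [-1.0, 0.022, 0.01, 0.082], [0.013, 0.141, 0.99, 1.124], [0.0, 0.0, 0.0, 1.0]] 56.690764333203106 -0.11456953816053712 324.3148942555404 239.3132605631527
side [[0.986, 0.087, -0.142, 0.306], [-0.166, 0.5, -0.85, -1.087], [-0.003, 0.861, 0.508, 0.766], [0.0, 0.0, 0.0, 1.0]] 47.80224963114104 -0.036359323367776156 315.64842032294735 238.6262962529696
0.1 [-1.07156834e-04  2.12262666e-01  9.77212320e-01 -7.94584086e-04] [0.27983807 0.61369417 0.23044083] 0.0187
```

View pics/top0.png

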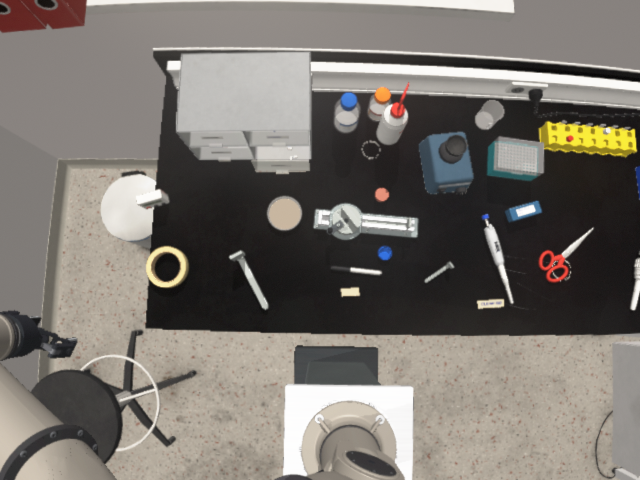

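View pics/side0.png

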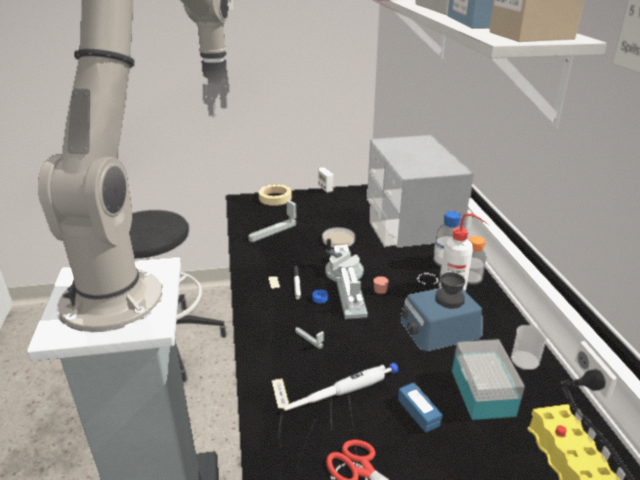

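The top view shows the lock's disc near (345,221), guide running right to (417,226), keeper at the left (317,218), and petri dish at (285,213). Spare bars lie at (250,280) and (438,271).

```bash
python3 - <<'E'
from h import *
c=cam("top"); save(c,"topc.png",(300,180,430,260),6)
for uv,z in [((345,221),.04),((317,218),.036),((417,226),.012),((285,213),.015)]: print(onz(c,uv,z).round(3))
c=cam("side"); save(c,"sidec.png",(300,215,400,330),5)
E
```

```text
[0.556 0.021 0.04 ]
[0.563 0.09  0.036]
[ 0.553 -0.166  0.012]
[0.578 0.172 0.015]
```

View pics/topc.png

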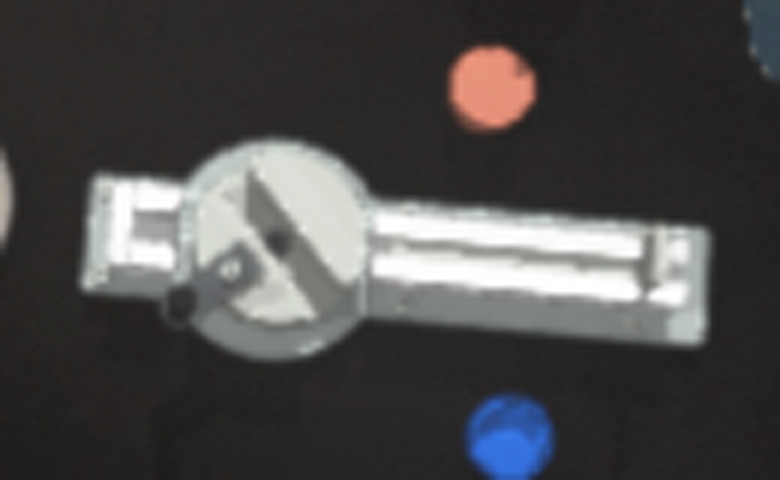

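View pics/sidec.png

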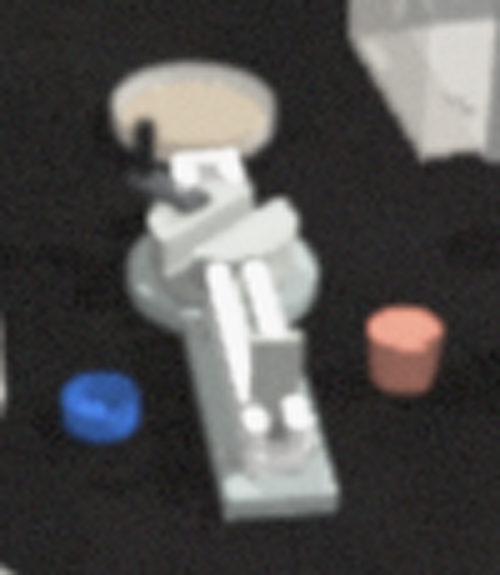

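The crop shows the disc centre at (278,240), post at about (180,300), the slot running from (250,180) to (330,310), and the tab at (655,260). The plate corners are at (95,178), (82,290), (708,230) and (700,345).

```bash
cat >> h.py <<'E'
def px(u,v): return (300+(u+.5)/6-.5,180+(v+.5)/6-.5)
E
python3 - <<'E'
from h import *
c=cam("top")
g=lambda u,v,z:onz(c,px(u,v),z)[:2]
L=(g(95,178,.012)+g(82,290,.012))/2; Rr=(g(708,230,.012)+g(700,345,.012))/2
print("ends",L,Rr,np.linalg.norm(L-Rr), [np.linalg.norm(a) for a in (g(95,178,.012)-g(82,290,.012),)])
D=g(278,240,.04); P=g(180,300,.075)
ex=(L-Rr)/np.linalg.norm(L-Rr); ey=np.array([-ex[1],ex[0]])
O=Rr+ex*.185
print("ex",ex,np.degrees(np.arctan2(ex[1],ex[0])),"O",O,"disc",D)
for n,p in(("post",P),("tab",g(655,258,.076)),("tablow",g(655,285,.076)),("slotA",g(250,180,.04)),("slotB",g(330,310,.04)),("bung",g(490,88,.028)),("cap",g(510,437,.014)),("petri",onz(c,(285,213),.015)[:2]),("guidetopend",g(690,262,.039)),("keeperback",g(120,235,.036))):
    for o in (O,D): print(n,p.round(4),"base",((p-o)@ex).round(4),((p-o)@ey).round(4),np.hypot(*(p-o)).round(4),np.degrees(np.arctan2((p-o)@ey,(p-o)@ex)).round(1))
# side: post top check
s=cam("side"); o,d=ray(s,(300+145/5-.5,215+122/5-.5)); print("side post z.075",o+d*(.075-o[2])/d[2])
for u,v in((277,338),):
  o,d=ray(s,(300+u/5-.5,215+v/5-.5)); print("side tab z.076",o+d*(.076-o[2])/d[2])
E
```

```text
ends [0.56577344 0.09701154] [ 0.54893729 -0.16537   ] 0.26292114288145846 [np.float64(0.048579235150056084)]
ex [0.06403497 0.99794766] 86.32855463879461 O [0.56078376 0.01925031] disc [0.55967417 0.01829991]
post [0.5278 0.0591] base 0.0377 0.0354 0.0517 43.3
post [0.5278 0.0591] base 0.0387 0.0344 0.0518 41.6
tab [ 0.5492 -0.1313] base -0.151 0.0019 0.151 179.3
tab [ 0.5492 -0.1313] base -0.15 0.0009 0.15 179.7
tablow [ 0.5382 -0.1312] base -0.1516 0.0129 0.1522 175.1
tablow [ 0.5382 -0.1312] base -0.1506 0.0119 0.1511 175.5
slotA [0.5847 0.0303] base 0.0125 -0.0232 0.0263 -61.6
slotA [0.5847 0.0303] base 0.0135 -0.0242 0.0277 -60.8
slotB [ 0.5309 -0.0035] base -0.0247 0.0284 0.0376 131.0
slotB [ 0.5309 -0.0035] base -0.0236 0.0274 0.0361 130.8
bung [ 0.6295 -0.0713] base -0.086 -0.0744 0.1137 -139.2
bung [ 0.6295 -0.0713] base -0.085 -0.0754 0.1136 -138.4
cap [ 0.4828 -0.082 ] base -0.106 0.0713 0.1277 146.1
cap [ 0.4828 -0.082 ] base -0.105 0.0703 0.1263 146.2
petri [0.5779 0.1718] base 0.1533 -0.0073 0.1535 -2.7
petri [0.5779 0.1718] base 0.1544 -0.0083 0.1546 -3.1
guidetopend [ 0.5548 -0.1536] base -0.1728 -0.005 0.1729 -178.3
guidetopend [ 0.5548 -0.1536] base -0.1718 -0.0061 0.1719 -178.0
keeperback [0.561  0.0836] base 0.0643 0.0039 0.0644 3.5
keeperback [0.561  0.0836] base 0.0653 0.0028 0.0653 2.5
side post z.075 [0.53012063 0.06196692 0.075     ]
side tab z.076 [ 0.55218339 -0.13409131  0.076     ]
```

The geometry agrees across both views and with the given sizes (post radius 52 mm, tab 151 mm back). The axis is at about (0.560, 0.019), base +x is at 86.3°, and q is about 2.31 rad, so I'll turn it +48° to pi. First I'll close the fingers and go above the approach point.

Request:
carry_out(
  targets=[255, 17, -33, 0, 0, 255, 17, -33, 0, 0, 255, 17, -33, 0, 0, 255, 17, -33, 0, 0, 255, 17, -33, 0, 0, 255, 17, -33, 0, 0, 255, 17, -33, 0, 0, 255, 17, -33, 0, 0, 255, 17, -33, 0, 0, 255, 17, -33, 0, 0, 255, 17, -33, 0, 0, 255, 17, -33, 0, 0, 255, 17, -33, 0, 0, 255, 17, -33, 0, 0, 255, 17, -33, 0, 0, 255, 17, -33, 0, 0, 255, 0, 0, -20, 0, 255, 0, 0, -20, 0, 255, 0, 0, -20, 0, 255, 0, 0, 0, 0],
  newtons=40,
)

```text
t: 2.3
eef_pos: [0.5501, 0.0858, 0.1689]
tool_rot: [-0.002, 0.212, 0.977, -0.001]
contact_force: [-0.8, 0.1, -0.2]
gripper_width: 0.0
grasp_force: 0.0
```

```bash
python3 - <<'E'
from h import *
c=cam("wrist"); save(c,"w1.png")
print(bot.get_obs()["contact_force"],c["pose"].round(3).tolist())
print(proj(c,[.5274,.0593,.075]),proj(c,[.56,.0188,.04]))
E
```

```text
[ 0.29867136  0.69076838 -0.32421185] [[0.415, -0.871, -0.262, 0.483], [0.91, 0.396, 0.124, 0.118], [-0.004, -0.29, 0.957, 0.311], [0.0, 0.0, 0.0, 1.0]]
(np.float64(264.5033736839432), np.float64(224.78804226437902)) (np.float64(243.25946635920653), np.float64(270.1989181312373))
```

View pics/w1.png

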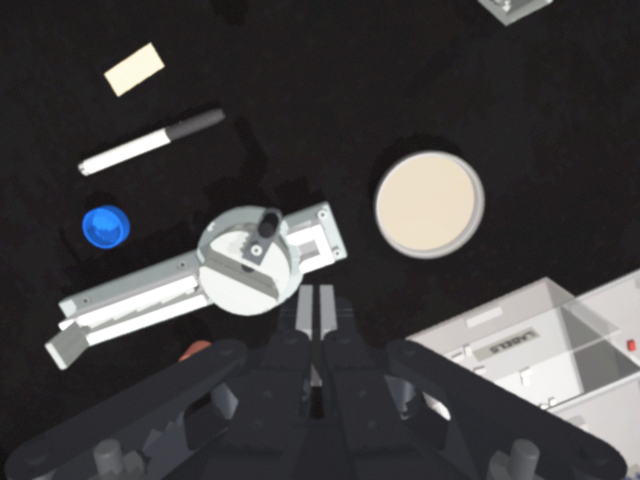

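The wrist view shows the post top at about (267,218), against a prediction of (264,225), so it agrees within a few mm. The shut fingertips are about 16 mm across. I'll descend and push along the arc to about 165°.

Request:
carry_out(
  targets=[255, 0, 0, -30, 0, 255, 0, 0, -30, 0, 255, 0, 0, -30, 0, 255, 0, 0, -16, 0, 255, 0, 0, -8, 0, 255, -8, -7, 0, 0, 255, -9, -7, 0, 0, 255, -4, -4, 0, 0, 255, -3, -3, 0, 0, 255, -3, -4, 0, 0, 255, -2, -4, 0, 0, 255, -2, -4, 0, 0, 255, -2, -4, 0, 0, 255, -1, -5, 0, 0, 255, 0, 0, 0, 0],
)

```text
t: 3.85
eef_pos: [0.5178, 0.0429, 0.0572]
tool_rot: [-0.0, 0.213, 0.977, -0.0]
contact_force: [0.5, 0.5, -0.3]
gripper_width: -0.003
grasp_force: 0.0
```

```bash
python3 - <<'E'
from h import *
c=cam("wrist"); t=cam("top"); 
a=cv2.resize(c["frame"][100:400,100:400],(400,400)); b=cv2.resize(t["frame"][190:250,305:365],(400,400),interpolation=cv2.INTER_CUBIC)
cv2.imwrite("pics/w2.png",np.hstack([a,b])[:,:,::-1])
E
```

```text
(no output)
```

View pics/w2.png

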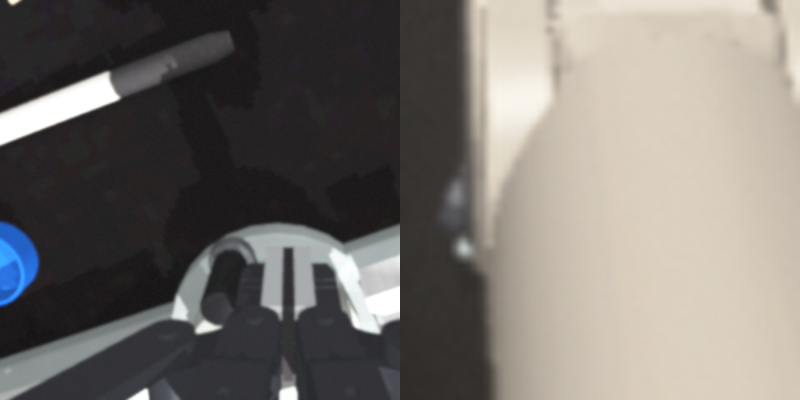

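The fingers are against the left-hand post, whose top face is near crop (216,304), or pixel (262,328).

```bash
python3 - <<'E'
from h import *
c=cam("wrist")
g=cv2.cvtColor(c["frame"],cv2.COLOR_RGB2GRAY)[260:350,215:305]
cv2.imwrite("pics/w3.png",cv2.resize(cv2.convertScaleAbs(g,alpha=2),None,fx=6,fy=6,interpolation=cv2.INTER_CUBIC))
O=np.array([.560,.0188])
for uv in((262,328),(262,324),(264,330)):
    p=onz(c,uv,.075)[:2]; print(p,np.hypot(*(p-O)),np.degrees(np.arctan2(*(p-O)[::-1])))
for th in(155,165,176.3):
    t=np.radians(th); print(th,[proj(c,[.56+.052*np.cos(t),.0188+.052*np.sin(t),z]) for z in(.075,.045)])
E
```

```text
[0.50970935 0.02549752] 0.05073466376322962 172.41419477079504
[0.50818153 0.02628221] 0.05235587577639086 171.7836934231646
[0.51078924 0.02579402] 0.049705279553998616 171.91108429334648
155 [(np.float64(302.1845172840965), np.float64(319.98974824704044)), (np.float64(304.58186962311646), np.float64(286.0119661803036))]
165 [(np.float64(278.10617280083767), np.float64(321.6284827487621)), (np.float64(284.57065026034877), np.float64(287.44116805586054))]
176.3 [(np.float64(252.2038365354543), np.float64(327.79384272007144)), (np.float64(262.96895269099525), np.float64(292.79166765292865))]
```

View pics/w3.png

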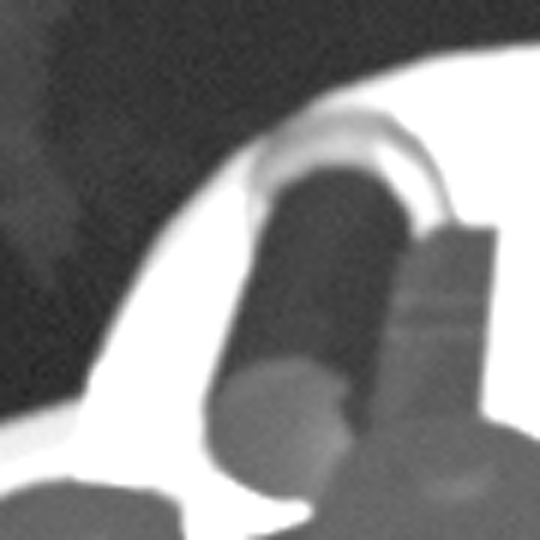

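The post is at about 172°, against a target of 176.3°. I'll push 4 mm more, then retreat, rise and look again.

Request:
carry_out(
  targets=[255, 0, -2, 0, 0, 255, -1, -2, 0, 0, 255, 0, 0, 0, 0, 255, 5, 10, 0, 0, 255, 10, 20, 0, 0, 255, 0, 10, 40, 0, 255, 0, 0, 40, 0, 255, 0, 0, 30, 0, 255, 0, 0, 0, 0, 255, 0, 0, 0, 0],
)

```text
t: 5.0
eef_pos: [0.5323, 0.081, 0.1677]
tool_rot: [0.0, 0.212, 0.977, 0.0]
contact_force: [-1.3, -0.9, -1.6]
gripper_width: 0.003
grasp_force: 0.0
```

```bash
python3 - <<'E'
from h import *
c=cam("wrist"); save(c,"w4.png",(0,170,400,400),2)
for th in(170,176.3,183):
    t=np.radians(th); print(th,[np.round((np.array(proj(c,[.56+.052*np.cos(t),.0188+.052*np.sin(t),z]))-[0,170])*2) for z in(.075,.045)])
print((np.array(proj(c,[.56,.0188,.04]))-[0,170])*2)
E
```

```text
170 [array([454., 140.]), array([473., 115.])]
176.3 [array([438., 145.]), array([458., 119.])]
183 [array([422., 152.]), array([444., 126.])]
[516.13174695 233.61754319]
```

View pics/w4.png

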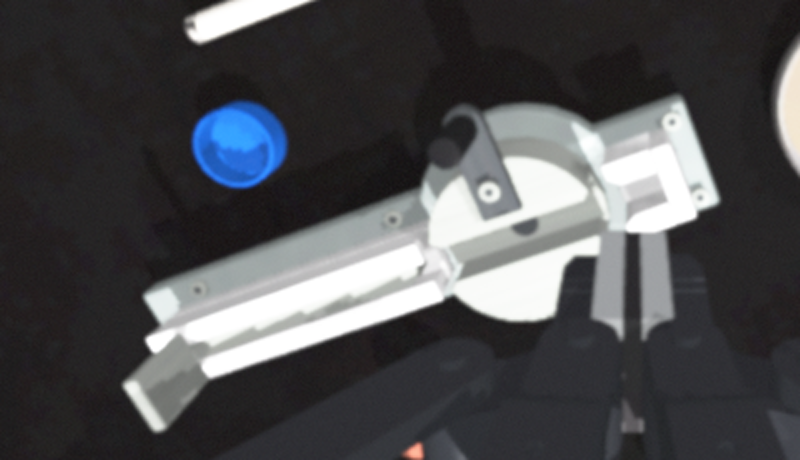

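The slot is in line with the bar: its edges run from (450,262) to (605,210), parallel to the guide, with the post top at (443,152). Next I'll go behind the tab.

Request:
carry_out(
  targets=[255, 2, -25, 0, 7, 255, 2, -25, 0, 7, 255, 2, -25, 0, 7, 255, 2, -25, 0, 0, 255, 2, -25, 0, 0, 255, 2, -25, 0, 0, 255, 1, -25, 0, 0, 255, 1, -25, 0, 0, 255, 1, -25, 0, 0, 255, 1, -25, 0, 0, 255, 0, 0, 0, 0, 255, 0, 0, 0, 0],
)

```text
t: 6.25
eef_pos: [0.5471, -0.1698, 0.1657]
tool_rot: [-0.001, 0.031, 1.0, 0.0]
contact_force: [-0.1, 0.4, -0.6]
gripper_width: -0.001
grasp_force: 0.0
```

```bash
python3 - <<'E'
from h import *
c=cam("wrist"); save(c,"w5.png")
print(bot.get_obs()["eef_pos"])
for p in([.551,-.133,.076],bot.get_obs()["eef_pos"],[.56,.0188,.04]): print(proj(c,p))
E
```

```text
[ 0.54739416 -0.16884607  0.16595289]
(np.float64(371.7883675917004), np.float64(242.98405720787756))
(np.float64(317.1615797780466), np.float64(306.2888834766733))
(np.float64(562.7805785363988), np.float64(227.51821468478673))
```

View pics/w5.png

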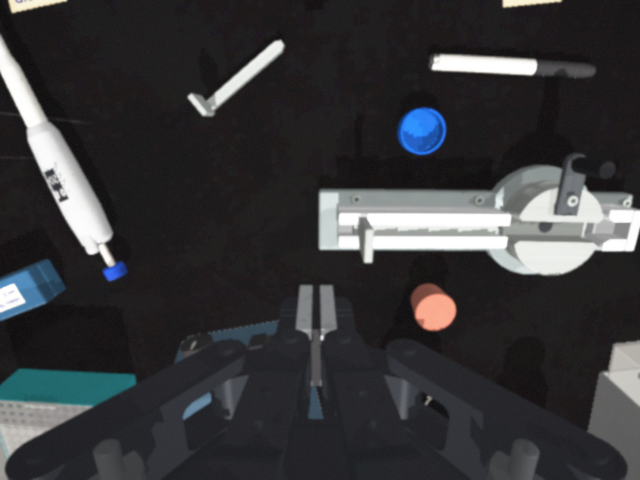

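The wrist view shows the tab top centre at about (368,245), against a prediction of (372,243), and the tool is aligned with the guide. I'll descend and push.

Request:
carry_out(
  targets=[255, 0, 0, -40, 0, 255, 0, 0, -40, 0, 255, 0, 0, -20, 0, 255, 0, 0, -9, 0, 255, 0, 0, 0, 0, 255, 1, 10, 0, 0, 255, 0, 6, 0, 0, 255, 1, 8, 0, 0, 255, 0, 8, 0, 0, 255, 1, 8, 0, 0, 255, 0, 8, 0, 0, 255, 1, 8, 0, 0, 255, 0, 8, 0, 0, 255, 1, 8, 0, 0, 255, 0, 8, 0, 0, 255, 1, 8, 0, 0, 255, 0, 8, 0, 0, 255, 1, 8, 0, 0, 255, 0, 0, 0, 0],
)

```text
t: 8.2
eef_pos: [0.555, -0.0636, 0.0581]
tool_rot: [-0.0, 0.029, 1.0, 0.001]
contact_force: [0.0, 1.0, -0.3]
gripper_width: 0.002
grasp_force: 0.0
```

Request:
carry_out(
  targets=[255, 0, 5, 0, 0, 255, 1, 5, 0, 0, 255, 0, 4, 0, 0, 255, 0, 3, 0, 0, 255, 0, 2, 0, 0, 255, 0, 0, 0, 0],
)

```text
t: 8.8
eef_pos: [0.5561, -0.0464, 0.0583]
tool_rot: [-0.0, 0.03, 1.0, 0.0]
contact_force: [-0.3, -0.3, 0.4]
gripper_width: 0.002
grasp_force: 0.0
```

Request:
carry_out(
  targets=[255, 0, 2, 0, 0, 255, 0, 2, 0, 0, 255, 0, 1, 0, 0, 255, 0, 0, 0, 0],
)

```text
t: 9.2
eef_pos: [0.5561, -0.0428, 0.0584]
tool_rot: [0.0, 0.031, 1.0, -0.0]
contact_force: [0.1, -4.5, 1.4]
gripper_width: -0.003
grasp_force: 2.2
```

Request:
carry_out(
  targets=[255, 0, 2, 0, 0, 255, 0, 1, 0, 0, 255, 0, 0, 0, 0],
)

```text
t: 9.5
eef_pos: [0.5561, -0.0424, 0.0588]
tool_rot: [0.0, 0.032, 0.999, -0.002]
contact_force: [-1.2, -10.7, 4.7]
gripper_width: -0.001
grasp_force: 5.3
```

There is a hard stop at TCP base x of about -61 mm, where home was expected. I'll back off and verify.

Request:
carry_out(
  targets=[255, 0, -10, 0, 0, 255, -1, -30, 0, 0, 255, -1, -30, 30, 0, 255, -1, -20, 50, 0, 255, 0, -20, 30, 0, 255, 0, 0, 0, 0, 255, 0, 0, 0, 0],
)

```text
t: 10.2
eef_pos: [0.5534, -0.147, 0.1652]
tool_rot: [0.001, 0.031, 1.0, 0.001]
contact_force: [-1.7, 0.4, -2.0]
gripper_width: 0.002
grasp_force: 0.0
```

```bash
python3 - <<'E'
from h import *
c=cam("wrist"); save(c,"w6.png",(300,130,640,330),2)
f=lambda x,z:np.round((np.array(proj(c,[.56+x*.064,.0188+x*.998,z]))-[300,130])*2)
print("tab home",f(-.044,.076),"nose home",f(.062,.034),"axis",f(0,.04))
E
```

```text
tab home [402. 210.] nose home [613. 179.] axis [470. 182.]
```

View pics/w6.png

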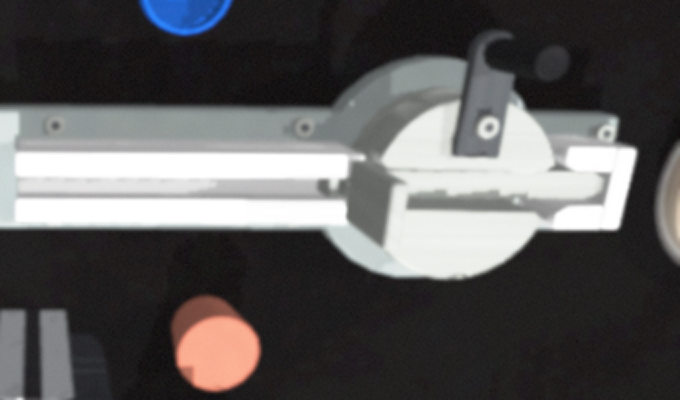

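The bar lies through the slot, with its nose at (605,183) against the keeper wall and the tab at (398,210). Before handing in I'll check the nose-wall gap numerically.

```bash
python3 - <<'E'
from h import *
c=cam("wrist"); g=cv2.cvtColor(c["frame"],cv2.COLOR_RGB2GRAY)
for r in range(214,234,2): print(r,g[r,590:622].tolist())
f=lambda x,z,y=0:np.round(proj(c,[.56+x*.064-y,.0188+x*.998,z]),1)
print(f(.062,.036),f(.062,.034),f(.062,.022),f(.070,.036),f(.060,.034))
E
```

```text
214 [255, 255, 255, 255, 255, 255, 255, 254, 255, 255, 255, 255, 255, 255, 255, 253, 249, 251, 254, 255, 255, 255, 255, 254, 254, 242, 169, 81, 38, 30, 30, 29]
216 [254, 254, 254, 254, 254, 253, 253, 253, 253, 254, 254, 254, 254, 254, 254, 252, 250, 253, 254, 255, 255, 255, 255, 254, 251, 221, 129, 54, 31, 31, 28, 28]
218 [233, 235, 236, 236, 238, 236, 228, 213, 198, 188, 182, 183, 184, 188, 199, 227, 248, 254, 254, 255, 255, 255, 254, 254, 245, 179, 83, 36, 28, 30, 27, 29]
220 [237, 238, 238, 238, 238, 238, 237, 232, 219, 197, 173, 154, 143, 148, 181, 233, 252, 254, 255, 255, 255, 255, 254, 252, 225, 133, 56, 28, 29, 26, 29, 29]
222 [238, 238, 238, 239, 238, 238, 237, 234, 226, 219, 202, 171, 148, 158, 208, 246, 254, 255, 255, 255, 255, 254, 254, 247, 185, 84, 34, 29, 29, 30, 29, 29]
224 [238, 237, 237, 237, 237, 236, 236, 231, 223, 215, 193, 163, 152, 178, 231, 252, 254, 255, 255, 255, 255, 254, 253, 228, 135, 55, 29, 28, 30, 29, 29, 29]
226 [235, 236, 235, 235, 235, 235, 233, 228, 219, 201, 173, 152, 157, 203, 245, 254, 254, 255, 255, 255, 255, 254, 248, 183, 85, 35, 31, 30, 29, 28, 27, 27]
228 [234, 234, 234, 233, 231, 225, 216, 199, 181, 164, 150, 145, 175, 228, 251, 254, 255, 255, 255, 255, 254, 253, 226, 130, 53, 30, 30, 28, 28, 30, 28, 31]
230 [220, 216, 208, 199, 183, 167, 154, 146, 142, 139, 141, 156, 202, 244, 254, 254, 255, 255, 255, 255, 254, 248, 182, 83, 36, 28, 29, 27, 27, 27, 28, 31]
232 [169, 165, 159, 154, 151, 149, 144, 142, 139, 138, 143, 174, 227, 251, 254, 255, 255, 255, 255, 254, 253, 228, 135, 56, 31, 26, 28, 30, 30, 29, 29, 29]
[607.8 221.9] [605.9 221.2] [595.3 217.4] [617.2 222. ] [603.5 221.2]
```

The wall's inner edge at nose height should appear at column 602, and the nose ends at about 601. That puts the nose against the wall.

```bash
python3 -c "
from station import bot
print(bot.hand_in())"
```

```text
the job is handed in; nothing more can be done
None
```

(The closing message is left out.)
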